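# Show the drain-pump filter to the inspection camera

### The arm

A 6-joint arm with a two-finger parallel gripper is mounted at the origin on the work surface. World frame = base frame: x ahead of the robot, y to its left, z up, the work surface at z = 0. Lengths are in m, angles in rad, forces in N, time in s.
With the tool pointing down it reaches from about 0.325 to 0.9 m from the base axis. Payload 6.1 kg.
Tool frame: the origin (TCP) lies between the finger pads, 19 mm behind the fingertips; this is the grasp point; z points along the fingers, y is the line along which they close (so a half turn about z gives the same grasp; the last joint's range is limited). The gripper opens to 85 mm and grips with 20 to 120 N. Pads are 22 mm wide; open, the fingers measure 114 mm over their backs; the gripper's body (76 mm by 85 mm) begins 54 mm behind the grasp point. The pads swing forward as they close: fully open they stand 13 mm farther back than shut.
Start: joints at [-1.465, 0.22, 1.526, -0, 1.395, -0.126], TCP at [0.144, -0.608, 0.25] pointing down, gripper open.
Joint ranges: [-2.98, 2.98], [-0.91, 2.08], [0.09, 2.57], [-1.24, 4.39], [0.2, 2.65], [-2.68, 2.68]. Speed limits (rad/s): [2.57, 2.57, 3.01, 3.14, 3.14, 3.14].

### API

Orientations are given as [roll, pitch, yaw] about the fixed x, y, z axes, in that order (R = Rz(yaw) Ry(pitch) Rx(roll)).
In Python, from plant import movep, move_l, set_joints, gripper_to, hold, inverse_kinematics, observe, get_image, get_calibration, Unreachable, job_done gives the robot as it stands. Calls block until the motion is done:
- movep(position, orientation): joint-space move of the TCP to a pose.
- move_l(position, feed=0.15, rotation=None, max_force=None): straight line of the TCP; rotation=None keeps the orientation; feed is the mean speed in m/s. With max_force (N) it stops when the force on the tool has changed by that much, and returns True; else False.
- set_joints(angles): joint-space move.
- gripper_to(opening, f_grip=None): finger opening in m; f_grip is the grip in N (None keeps the last); returns when the fingers have stopped.
- hold(seconds).
- inverse_kinematics(position, orientation): joint angles nearest the present ones, or None.
- observe(): the state.
- get_image(name): name is "scene" or "top" or "wrist"; returns (picture, depth): 400x640x3 uint8, red, green, blue; 400x640 float32, m along the optical axis (not along the pixel's ray), 0 where there is no reading.
- get_calibration(name): a dict with "intrinsics" (3x3 intrinsics, pixels), "world_from_camera" (4x4, takes a point from camera to world coordinates). Camera axes: x right, y down, z forward; pixel columns grow to the right and rows downward; lengths in m; the calibration is good to about 2 mm. A picture is of the moment at which its call begins: read the wrist's pose just before it. get_calibration takes no time and is no camera call; for the wrist camera it gives the pose at the moment of the call.
A pose or a line that the arm cannot do raises Unreachable and nothing moves.
- job_done(): hands the job in; it is judged then, once.
The state is a dict: "time_s": time; "q": joint angles; "joint_velocities": joint speeds; "joint_torque": joint torques, N m; "eef_pos": TCP position; "tcp_rot": TCP orientation; "ft_force": force on the tool from outside, world axes, zero at the start; "torque": the same for the moment, N m; "opening": finger opening in m; "grasp_force": force on a finger pad.
Only numpy, scipy, OpenCV 4.12 (cv2) and the standard library are available. Lean on these libraries where they do the work, as an engineer would, in place of code of your own. Each camera call takes 0.05 s, during which the arm holds its last target. There are 200 camera calls.

### The job

On the laundry's service bench, swing the keeper lever of the pump fixture up until it stands upright and leave it up, then draw the filter it was holding down out of its sleeve by the bar on its cap. Present the filter to the inspection camera: in the air and upright, the middle of its basket straight in front of the lens at lens height, 100 mm from the lens front, its bar broadside to the lens (square across the line of sight). The program finishes while holding it there, still; do not knock the camera, and leave the spare filter, impeller and rubber ring on the table where they are.

Things in the scene. Friction and masses are not known exactly. Their poses are not given: they have to be found in the camera images.
- fixture: pump fixture, fixed (place and yaw vary, may swap sides with the camera): base 95 (x) x 165 (y) x 10 mm; on its y = +35 mm a grey upright sleeve, 74 mm outside, 54 mm bore, rim 76 mm above the table; on its y = -55 mm the keeper's steel head, 29 (x) x 26 (y) mm, 100 mm tall. Origin: centre of the base's underside; z up
- filter: white filter seated in the sleeve with 5 mm of play all round, 60 to 130 g: basket 44 mm wide, 62 mm long; on it a flange 68 mm wide, 8 mm thick, resting on the rim; on that a grip bar 12 (own x) x 44 (own y) x 32 mm tall. Origin: centre of the basket's underside, 14 mm above the table when seated; z up; yaw within 0.12 rad of the fixture's
- filter_grip (a point): point in the grip bar, on the filter's axis, 95 mm above its origin (25 mm above the flange's top, 7 mm below the bar's top): TCP here keeps the fingertips clear of the flange; fingers close along the filter's x
- basket_mid (a point): middle of the basket, on the filter's axis, 31 mm above its origin (64 mm below filter_grip)
- keeper (a joint): angle of the keeper lever, rad: 0 = level, its foot 2 mm above the filter's flange and blocking it; grows as the foot rises; 1.5 = upright, at its stop. Starts between 0 and 0.2. A stiff hinge: it stays where it is left (about 1.2 N at the grip moves it)
- keeper_pivot (a point): the lever's hinge line, along the fixture's x axis, 90 mm above the table at the fixture's y = -55 mm; frame parallel to the fixture's
- keeper_grip (a point): centre of the lever's black cross grip, a roller 16 mm in diameter, 24 mm long along the fixture's x: pinch its flat ends from above. At joint 0 it lies 45 mm to the fixture's +y of the pivot and 22 mm above it; turns with the lever about the pivot (+y towards +z). Arm 10 mm wide; foot 26 mm wide, ending 65 mm from the pivot
- camera: black inspection camera on a stand, fixed to the table (place and yaw vary): base 110 (x) x 80 x 12 mm reaching 95 mm behind the origin, post, head 44 x 44 mm and lens barrel 40 mm wide, at most 222 mm tall. Origin: table level, under the optical axis, 30 mm behind the lens front; the lens looks level along its own -x; z up
- lens (a point): centre of the lens front, 200 mm above the table, frame parallel to the camera's: the lens looks along its -x, so the basket's middle belongs at -100 mm x, 0 y, 0 z in this frame, with the filter's y axis (its bar) parallel to this y axis, either way round
- spare_filter: a second filter of the same shape standing on its basket end on the table, in no fixture: leave alone (origin at centre of its underside, 102 mm tall, 68 mm wide)
- impeller: small grey pump impeller lying on the table, disc 52 mm wide, 26 mm tall: leave alone (origin at centre of underside)
- seal_ring: black rubber ring, 68 mm wide, 10 mm tall, lying flat: leave alone
There are look-alikes about, which are no part of the job. What is shaped like the camera but purple is not meant. Leave any red look-alike of the fixture alone.

How it is judged:
By the outcome, as a careful person would: the job done as asked, in the order asked, and still so for the second after the job is handed in, while the arm keeps its last pose, push and grip.
It also fails if it takes over 58 s, if anything falls off the work surface, if the arm or the gripper's body presses on something with over 40 N, if the wrist force passes 120 N, or if a joint passes its speed limit or range.

## Working session

There is one attempt and no reset: what is moved stays moved. The work goes in short steps, each a Python script; the robot and the scene stay as the last script left them, time stands still between calls to the robot, and variables do not carry over. Pictures are saved under pics/ and viewed, at most 10 in all, crops included, and the job is handed in when it is done.

```bash
mkdir -p pics; ls; python3 - <<'E'
from plant import *
import cv2,numpy as np
for n in ("top","scene"):
    im,d=get_image(n); c=get_calibration(n)
    np.savez(f"{n}0.npz",im=im,d=d,K=c["intrinsics"],T=c["world_from_camera"])
    cv2.imwrite(f"pics/{n}0.png",im[:,:,::-1])
    print(n,np.round(c["intrinsics"],1).tolist(),np.round(c["world_from_camera"],3).tolist())
E
```

```text
pics
top [[380.8, 0.0, 318.5], [0.0, 380.8, 197.4], [0.0, 0.0, 1.0]] [[-0.014, -0.999, 0.034, 0.53], [-1.0, 0.014, 0.0, -0.018], [-0.001, -0.034, -0.999, 1.127], [0.0, 0.0, 0.0, 1.0]]
scene [[372.6, 0.0, 325.4], [0.0, 372.6, 196.4], [0.0, 0.0, 1.0]] [[-0.508, 0.479, -0.716, 1.144], [0.861, 0.285, -0.421, 0.305], [0.002, -0.83, -0.557, 0.558], [0.0, 0.0, 0.0, 1.0]]
```

View pics/top0.png

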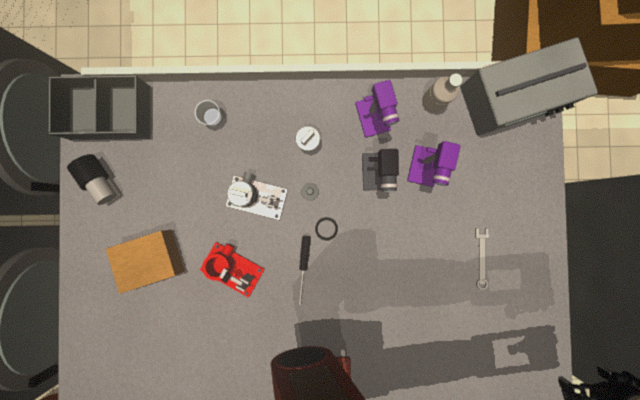

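View pics/scene0.png

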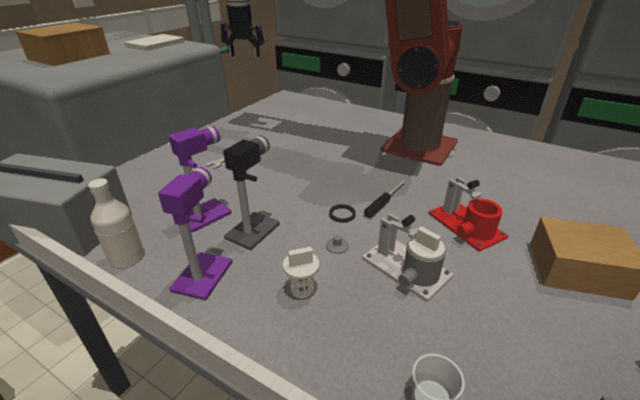

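The top view shows:
- **Fixtures:** a white/grey one with the filter at (256,198), sleeve at (240,194) and keeper at (270,202). The red look-alike is at (232,268).
- **Cameras:** the black one is at (385,168) with its lens facing down the image. The purple look-alikes are at (378,108) and (436,163).
- **Other objects:** spare filter (308,138), impeller (310,190), ring (326,228).

The white fixture and the black camera fit the description. Next I'll measure roughly and enlarge to confirm.

```bash
cat > h.py <<'E'
import numpy as np,cv2
from plant import *
def cap(n,tag):
    c=get_calibration(n); im,d=get_image(n)
    np.savez(f"{tag}.npz",im=im,d=d,K=c["intrinsics"],T=c["world_from_camera"])
def load(tag):
    z=np.load(tag+".npz"); im,d,K,T=z["im"],z["d"],z["K"],z["T"]
    v,u=np.mgrid[:400,:640]
    P=np.stack([(u-K[0,2])/K[0,0]*d,(v-K[1,2])/K[1,1]*d,d],-1)@T[:3,:3].T+T[:3,3]
    P[d==0]=np.nan
    return im,d,P,K,T
def proj(p,K,T):
    c=(np.asarray(p)-T[:3,3])@T[:3,:3]; return (c/c[...,2:])@K.T
E
python3 - <<'E'
from h import *
im,d,P,K,T=load("top0")
for n,(u,v) in dict(sleeve=(240,194),head=(270,202),cambase=(372,172),camhead=(388,165),lens=(389,187),table=(350,260),plate=(262,212)).items(): print(n,P[v,u].round(3))
a=cv2.resize(im[150:230,215:295],(400,400),interpolation=2); b=cv2.resize(im[125:205,345:425],(400,400),interpolation=2)
cv2.imwrite("pics/crop1.png",np.hstack([a,b])[:,:,::-1])
T=get_calibration("wrist"); s=observe(); print(T["world_from_camera"].round(3),T["intrinsics"].round(1),s["tcp_rot"],s["time_s"])
E
```

```text
sleeve [0.576 0.191 0.117]
head [0.554 0.114 0.096]
cambase [ 0.641 -0.176  0.009]
camhead [ 0.635 -0.184  0.224]
lens [ 0.583 -0.186  0.217]
table [ 0.382 -0.108 -0.002]
plate [0.527 0.149 0.011]
[[ 0.229 -0.931 -0.284  0.217]
 [-0.973 -0.22  -0.065 -0.59 ]
 [-0.002  0.291 -0.957  0.372]
 [ 0.     0.     0.     1.   ]] [[332.3   0.  316. ]
 [  0.  332.3 199.5]
 [  0.    0.    1. ]] [-3.13992615e+00 -2.12984222e-04  2.31807329e-01] 0.1
```

View pics/crop1.png

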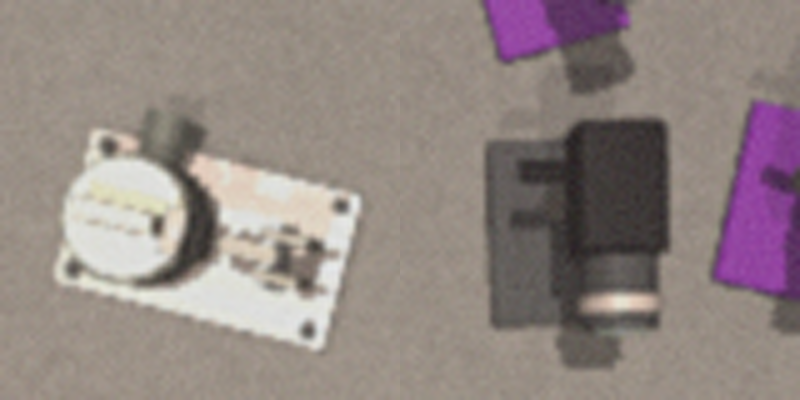

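The enlarged crop confirms it: white fixture with the filter and keeper lever on the left, black camera with its lens ring on the right. The bar runs along the fixture's long axis. Now close wrist views of both.

```bash
python3 - <<'E'
from h import *
pi=np.pi
def go(p,yaws):
    q0=np.array(observe()["q"])
    for y in yaws:
        q=inverse_kinematics(p,[pi,0,y])
        if q is None: print("no ik",y); continue
        print(y,np.round(q,2)); movep(p,[pi,0,y]); return
go([0.49,-0.187,0.42],[pi,2.6,-2.6,2.2,-2.2])
cap("wrist","w_cam")
for y in (-.24+pi/2,-.24-pi/2): print(y,inverse_kinematics([.555,.15,.30],[pi,0,y]))
go([.555,.15,.30],[-.24-pi/2,-.24+pi/2])
cap("wrist","w_fix")
cap("top","top1")
print(observe()["time_s"])
a=load("w_cam")[0];b=load("w_fix")[0]
cv2.imwrite("pics/w.png",np.vstack([a,b])[:, :,::-1][::1])
cv2.imwrite("pics/wcam.png",a[:,:,::-1]);cv2.imwrite("pics/wfix.png",b[:,:,::-1])
E
```

```text
3.141592653589793 [-0.52 -0.08  1.53  0.    1.69 -2.09]
1.3307963267948966 [ 1.26817870e-01  7.22327098e-02  1.59784055e+00 -4.44089210e-16
  1.47151939e+00  3.66817870e-01]
-1.8107963267948965 None
no ik -1.8107963267948965
1.3307963267948966 [ 0.13  0.07  1.6  -0.    1.47  0.37]
4.4083
```

View pics/wcam.png

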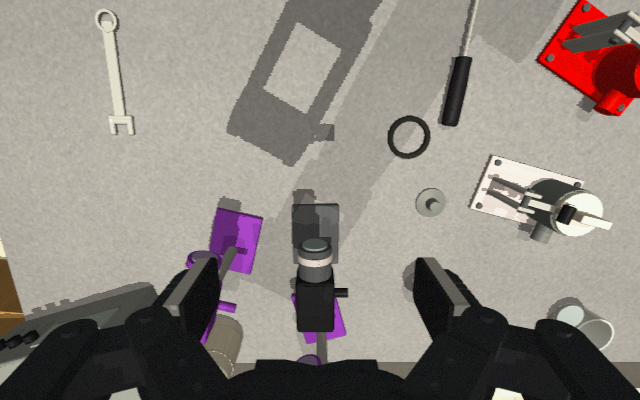

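View pics/wfix.png

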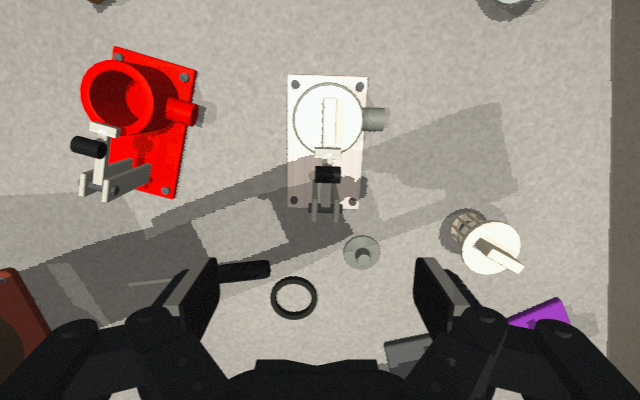

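```bash
cat > meas.py <<'E'
from h import *
def rect(Q):
    r=cv2.minAreaRect((Q[:,:2]*1000).astype(np.float32)); return np.round(r[0],1),np.round(r[1],1),round(r[2],1)
im,d,P,K,T=load("w_fix")
v,u=np.mgrid[:400,:640]
reg=(u>270)&(u<395)&(v>60)&(v<235)
z=P[...,2]
print("table z",np.nanmedian(P[280:330,330:380,2]))
S=im.astype(int).max(2)
m=reg&(z>.004)&(z<.016); Q=P[m]; print("plate",rect(Q),np.median(Q[:,2]),len(Q))
m=reg&(z>.076)&(z<.09)&(v<150); Q=P[m]; print("flange",rect(Q),np.median(Q[:,2]),len(Q))
m=reg&(z>.110)&(z<.122)&(v<152); Q=P[m]; print("bartop",rect(Q),np.median(Q[:,2]),len(Q))
m=(S<60)&(u>305)&(u<350)&(v>155)&(v<190)&(z>.08); Q=P[m]; print("roller",rect(Q),np.percentile(Q[:,2],[2,50,98]).round(4),len(Q))
m=(S>=60)&(u>305)&(u<350)&(v>145)&(v<165)&(z>.085); Q=P[m]; print("foot",rect(Q),np.percentile(Q[:,2],[2,50,98]).round(4),len(Q))
for n in ("w_cam","top1"):
    im,d,P,K,T=load(n); z=P[...,2]; x,y=P[...,0],P[...,1]; S=im.astype(int)
    dark=(S.max(2)-S.min(2)<45)
    reg=(x>.52)&(x<.76)&(y>-.25)&(y<-.12)&dark
    for nm,a,b in (("base",.006,.018),("barrel+head",.19,.235),("headtop",.216,.230)):
        m=(reg&(z>a)&(z<b)).astype(np.uint8); k,l,st,_=cv2.connectedComponentsWithStats(m)
        i=1+st[1:,4].argmax(); Q=P[l==i]; print(n,nm,rect(Q),np.percentile(Q[:,2],[2,50,98]).round(4),"px",st[i][:4],len(Q), "x",np.percentile(Q[:,0],[0,2,98,100]).round(4),"y",np.percentile(Q[:,1],[0,2,98,100]).round(4))
E
python3 meas.py
```

```text
table z -0.0010434426615603676
plate (array([570.6, 165.6]), array([164.8,  94.8]), 74.3) 0.009024161465387953 4710
flange (array([580.8, 202.5]), array([64.2, 70.5]), 76.3) 0.08297428541450635 2855
bartop (array([579.7, 199.2]), array([42.8, 12. ]), 76.3) 0.11485966397987066 636
roller (array([567.5, 154.1]), array([14.8, 22.5]), 75.7) [0.1162 0.1225 0.1247] 399
foot (array([575.5, 168.2]), array([20.3, 33.5]), 76.5) [0.094  0.099  0.1138] 375
w_cam base (array([ 642.2, -189.2]), array([109.6,  79.9]), 0.2) [0.0085 0.011  0.013 ] px [291 204  48  60] 1912 x [0.5873 0.5887 0.69   0.6969] y [-0.2293 -0.2277 -0.1508 -0.1494]
w_cam barrel+head (array([ 622.5, -189.1]), array([101.7,  43.9]), 0.0) [0.1955 0.2199 0.2223] px [295 240  39  92] 3308 x [0.5717 0.5723 0.6707 0.6733] y [-0.2111 -0.2093 -0.1688 -0.1671]
w_cam headtop (array([ 623.9, -189.6]), array([99.3, 43.3]), 0.7) [0.2164 0.2207 0.2224] px [295 252  39  80] 2377 x [0.5743 0.5783 0.671  0.6733] y [-0.211  -0.2094 -0.1687 -0.1675]
top1 base (array([ 643.4, -172.9]), array([107.4,  50.9]), 0.8) [0.0077 0.0118 0.016 ] px [362 153  19  37] 529 x [0.59   0.5904 0.6962 0.6969] y [-0.1988 -0.1979 -0.1484 -0.1468]
top1 barrel+head (array([ 624.2, -187.7]), array([100.7,  44.5]), 0.4) [0.2006 0.2201 0.2248] px [378 149  21  43] 791 x [0.5739 0.5762 0.6734 0.6745] y [-0.2097 -0.2082 -0.1656 -0.1651]
top1 headtop (array([ 625.2, -187.4]), array([43.9, 98.4]), 89.5) [0.2164 0.221  0.2249] px [380 149  19  42] 617 x [0.5759 0.5786 0.6738 0.6745] y [-0.2097 -0.2085 -0.1663 -0.1655]
```

```bash
cat > lev.py <<'E'
from h import *
from scipy.spatial.transform import Rotation as Ro
psi=-0.258; piv=np.array([.5560,.1127,.090])
R0=Ro.from_euler('z',psi)
th0=.117
def pose(th,back=.005):
    a=th+np.arctan2(22,45); r=.0501
    p=piv+R0.apply([0,r*np.cos(a),r*np.sin(a)])
    phi=.12+.45*(th-th0)
    R=R0*Ro.from_euler('x',phi)*Ro.from_euler('z',np.pi/2)*Ro.from_euler('x',np.pi)
    return p-back*R.as_matrix()[:,2],R.as_euler('xyz')
E
python3 - <<'E'
from lev import *
ths=np.linspace(th0,1.5,11)[1:]
for t in list(ths)+[1.52]:
    assert inverse_kinematics(*pose(t)) is not None and inverse_kinematics(*pose(t,.06)) is not None,t
gripper_to(.05,20)
movep(*pose(th0,.06))
p,r=pose(th0); print("hit",move_l(p,feed=.06,max_force=8))
gripper_to(.0,20); s=observe(); print("grip",s["opening"],s["grasp_force"],s["ft_force"],s["time_s"])
for t in ths:
    p,r=pose(t); h=move_l(p,feed=.05,rotation=r,max_force=25)
    s=observe(); print(round(t,2),h,np.round(s["ft_force"],1),round(s["opening"],4))
    if h: break
cap("top","top2"); print(observe()["time_s"])
E
```

```text
hit False
grip 0.0235809670050546 24.386782944202423 [0.92337658 0.54582904 1.61339869] 6.825
0.26 False [ 2.   3.3 -0.6] 0.0236
0.39 False [ 2.8  3.  -0.6] 0.0234
0.53 False [ 2.5  3.7 -0. ] 0.0233
0.67 False [1.4 3.  1.2] 0.0237
0.81 False [2.4 3.3 1.4] 0.0233
0.95 False [2.2 2.9 4.2] 0.0234
1.09 False [1.2 3.8 5. ] 0.0234
1.22 False [-0.5  2.6  5.9] 0.0232
1.36 False [-0.1  1.2  6.5] 0.023
1.5 False [-0.2  0.3  6.3] 0.023
9.7917
```

```bash
python3 - <<'E'
from lev import *
p,r=pose(1.56); print("stop",move_l(p,feed=.03,rotation=r,max_force=8),observe()["ft_force"])
p,r=pose(1.5); gripper_to(.05,20)
move_l(pose(1.5,.08)[0],feed=.12,rotation=r)
movep([.575,.18,.30],[np.pi,0,psi+np.pi/2])
cap("wrist","w_fix2"); cap("scene","s2")
im,d,P,K,T=load("w_fix2"); s=load("s2")[0]; print(observe()["time_s"])
from meas import rect
z=P[...,2]; x,y=P[...,0],P[...,1]
near=np.hypot(x-.5798,y-.1993)<.04
Q=P[near&(z>.110)&(z<.122)]; print("bar",rect(Q),np.median(Q[:,2]),len(Q))
Q=P[near&(z>.076)&(z<.09)]; print("flange",rect(Q),np.median(Q[:,2]))
Q=P[(np.hypot(x-piv[0],y-piv[1])<.05)&(z>.12)&(im.max(2)<60)&(z<.2)]; print("roller",rect(Q),np.percentile(Q[:,2],[2,98]),((Q[:,:2]-piv[:2])@R0.as_matrix()[:2,1]).min())
a=cv2.resize(s[180:320,340:480],(500,500)); b=im[40:360,150:400+50]; b=cv2.resize(b,(290,310))
c=np.zeros((500,790,3),np.uint8); c[:,:500]=a; c[:310,500:]=b
cv2.imwrite("pics/c2.png",c[:,:,::-1])
E
```

```text
stop False [0.37076531 1.23075358 6.92265065]
12.1667
table z -0.0010434426615603676
plate (array([570.6, 165.6]), array([164.8,  94.8]), 74.3) 0.009024161465387953 4710
flange (array([580.8, 202.5]), array([64.2, 70.5]), 76.3) 0.08297428541450635 2855
bartop (array([579.7, 199.2]), array([42.8, 12. ]), 76.3) 0.11485966397987066 636
roller (array([567.5, 154.1]), array([14.8, 22.5]), 75.7) [0.1162 0.1225 0.1247] 399
foot (array([575.5, 168.2]), array([20.3, 33.5]), 76.5) [0.094  0.099  0.1138] 375
w_cam base (array([ 642.2, -189.2]), array([109.6,  79.9]), 0.2) [0.0085 0.011  0.013 ] px [291 204  48  60] 1912 x [0.5873 0.5887 0.69   0.6969] y [-0.2293 -0.2277 -0.1508 -0.1494]
w_cam barrel+head (array([ 622.5, -189.1]), array([101.7,  43.9]), 0.0) [0.1955 0.2199 0.2223] px [295 240  39  92] 3308 x [0.5717 0.5723 0.6707 0.6733] y [-0.2111 -0.2093 -0.1688 -0.1671]
w_cam headtop (array([ 623.9, -189.6]), array([99.3, 43.3]), 0.7) [0.2164 0.2207 0.2224] px [295 252  39  80] 2377 x [0.5743 0.5783 0.671  0.6733] y [-0.211  -0.2094 -0.1687 -0.1675]
top1 base (array([ 643.4, -172.9]), array([107.4,  50.9]), 0.8) [0.0077 0.0118 0.016 ] px [362 153  19  37] 529 x [0.59   0.5904 0.6962 0.6969] y [-0.1988 -0.1979 -0.1484 -0.1468]
top1 barrel+head (array([ 624.2, -187.7]), array([100.7,  44.5]), 0.4) [0.2006 0.2201 0.2248] px [378 149  21  43] 791 x [0.5739 0.5762 0.6734 0.6745] y [-0.2097 -0.2082 -0.1656 -0.1651]
top1 headtop (array([ 625.2, -187.4]), array([43.9, 98.4]), 89.5) [0.2164 0.221  0.2249] px [380 149  19  42] 617 x [0.5759 0.5786 0.6738 0.6745] y [-0.2097 -0.2085 -0.1663 -0.1655]
bar (array([579.7, 199.6]), array([43.2, 11.4]), 75.6) 0.11481657558089 604
flange (array([580.8, 200.3]), array([69.6, 66.7]), 32.8) 0.0829814374523134
roller (array([552.4,  98.5]), array([14.1, 23.2]), 72.1) [0.13646491 0.14539454] -0.022300415581267635
```

View pics/c2.png

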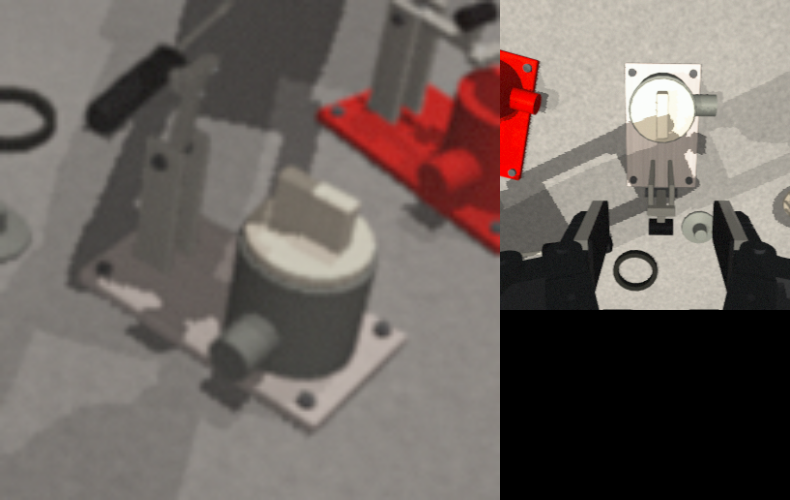

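The lever is up, but the roller position suggests about 1.4 rad. I'll push it against its stop with closed fingers, then grasp the filter.

```bash
sed -i 's/^im,d,P,K,T=load("w_fix")/if __name__!="__main__": raise SystemExit\n&/' meas.py; python3 - <<'E'
from lev import *
gripper_to(0,20)
r=[np.pi,0,psi+np.pi/2]
at=lambda y,z: piv*[1,1,0]+R0.apply([0,y,z])
movep(at(.05,.19),r); move_l(at(.05,.150),feed=.15)
h=move_l(at(.008,.150),feed=.03,max_force=8); s=observe()
print("hit",h,(R0.inv().apply(np.array(s["eef_pos"])-piv)).round(4),np.round(s["ft_force"],1))
move_l(at(.045,.150),feed=.15); move_l(at(.06,.25),feed=.25)
gripper_to(.05,20)
movep([.575,.18,.30],r); cap("wrist","w_fix3")
im,d,P,K,T=load("w_fix3"); z=P[...,2]; x,y=P[...,0],P[...,1]
Q=P[(np.hypot(x-piv[0],y-piv[1])<.05)&(z>.12)&(im.max(2)<60)&(z<.2)]; print(np.percentile(Q[:,2],[2,98]),((Q[:,:2]-piv[:2])@R0.as_matrix()[:2,1]).min(),observe()["time_s"])
E
```

```text
hit True [0.     0.0181 0.0601] [1.7 3.3 1.8]
[0.13448239 0.14442758] -0.023554801870435817 16.4583
```

```bash
python3 - <<'E'
from lev import *
fy=-.245; r=[np.pi,0,fy+np.pi/2]; c=np.array([.5797,.1994])
movep([*c,.16],r)
print("hit",move_l([*c,.109],feed=.06,max_force=10))
gripper_to(0,60); s=observe(); print(s["opening"],s["grasp_force"],np.round(s["eef_pos"],4),np.round(s["ft_force"],1))
print("snag",move_l([*c,.20],feed=.06,max_force=20)); s=observe(); print(s["opening"],np.round(s["ft_force"],1))
move_l([*c,.31],feed=.15)
rf=[np.pi,0,np.pi/2]
move_l([.473,-.1885,.31],feed=.18,rotation=rf)
move_l([.473,-.1885,.264],feed=.08)
hold(.3); s=observe(); print(s["opening"],np.round(s["eef_pos"],4),np.round(s["tcp_rot"],4),np.round(s["ft_force"],1),s["time_s"])
cap("wrist","w_end");cap("top","t_end");cap("scene","s_end")
cv2.imwrite("pics/send.png",load("s_end")[0][:,:,::-1])
cv2.imwrite("pics/wend.png",np.vstack([cv2.resize(load("w_end")[0],(480,300)),cv2.resize(load("t_end")[0],(480,300))])[:,:,::-1])
E
```

```text
hit False
0.010702893557198426 59.70928609371185 [0.5802 0.1995 0.1096] [0.6 0.2 3.1]
snag False
0.010582065567315004 [ 0.7  0.  -0.8]
0.011128390321326995 [ 0.4732 -0.1886  0.2645] [3.1408e+00 5.0000e-04 1.5708e+00] [-0.3  0.5 -0.4] 24.475
```

View pics/send.png

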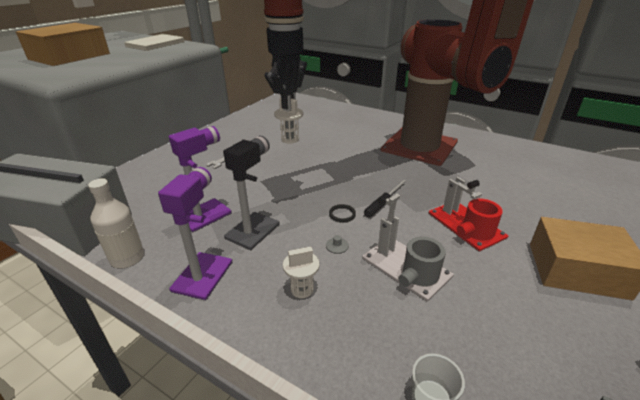

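View pics/wend.png

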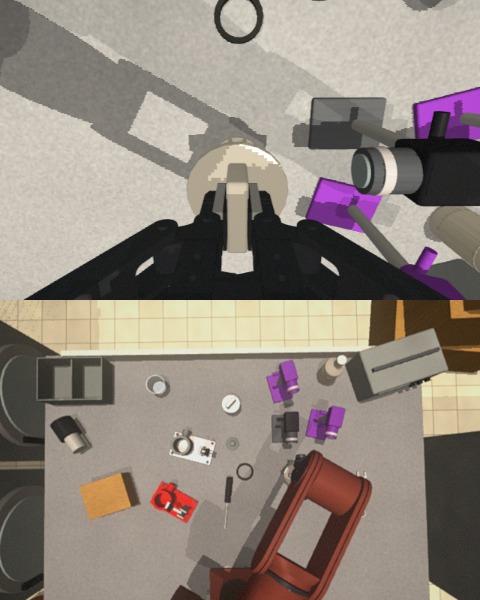

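The scene view shows the filter hanging at (289,125) facing the black camera's lens at (262,142), the lever upright at (390,225) and the other items in place. A numeric check comes next: flange tilt, bar direction and lens position.

```bash
python3 - <<'E'
from h import *
def rect(Q):
    r=cv2.minAreaRect((Q[:,:2]*1000).astype(np.float32)); return np.round(r[0],1),np.round(r[1],1),round(r[2],1)
im,d,P,K,T=load("w_end"); x,y,z=P[...,0],P[...,1],P[...,2]
m=(np.hypot(x-.473,y+.1885)<.04)&(abs(z-.239)<.012)&(im.min(2)>90)
Q=P[m]; A=np.c_[Q[:,:2]-[.473,-.1885],np.ones(len(Q))]
for _ in range(3):
    k=np.linalg.lstsq(A,Q[:,2],rcond=None)[0]; g=abs(A@k-Q[:,2])<.002; A,Q=A[g],Q[g]
print("flange slope x,y,height",k.round(4),len(Q),rect(Q))
c,rad=cv2.minEnclosingCircle((Q[:,:2]*1000).astype(np.float32)); print("circ",np.round(c,1),round(rad,1))
m=(np.hypot(x-.473,y+.1885)<.03)&(z>.262)&(z<.285)&(im.min(2)>90); Q=P[m]; print("bar",len(Q), rect(Q) if len(Q)>20 else "",np.percentile(Q[:,2],98) if len(Q) else "")
m=(x>.555)&(x<.60)&(abs(y+.1885)<.03)&(z>.17)&(z<.23)
Q=P[m]; print("lens",np.percentile(Q[:,0],[.5,2,10]).round(4),"y",Q[:,1].min(),Q[:,1].max(),"z",np.percentile(Q[:,2],[1,99]).round(4))
Q=Q[(Q[:,0]<.578)]; print("front ring y",Q[:,1].min(),Q[:,1].max(),"z",Q[:,2].min(),Q[:,2].max())
im,d,P,K,T=load("s_end"); x,y,z=P[...,0],P[...,1],P[...,2]
m=(np.hypot(x-.473,y+.1885)<.06)&(z>.15)&(z<.28)&(im.min(2)>70); Q=P[m]
B=Q[Q[:,2]<.225]; F=Q[(Q[:,2]>.232)&(Q[:,2]<.238)]; print("scene z",np.percentile(Q[:,2],[1,99]).round(3),"basket",B.mean(0).round(4),B.min(0).round(3),B.max(0).round(3),"flange",F.min(0).round(3),F.max(0).round(3))
E
```

```text
flange slope x,y,height [ 0.0008 -0.003   0.2379] 6548 (array([ 473.7, -180.7]), array([67.5, 51.2]), 0.1)
circ [ 473.5 -188.8] 34.0
bar 3358 (array([ 474.6, -188.4]), array([29.8, 43.4]), 25.3) 0.28199292014448774
lens [0.5715 0.5716 0.572 ] y -0.2078342754954441 -0.16843417751494041 z [0.1869 0.2194]
front ring y -0.2077929408539749 -0.16956189055082294 z 0.18081858010765448 0.2190318212499052
scene z [0.17  0.275] basket [ 0.484  -0.1836  0.1928] [ 0.454 -0.212  0.168] [ 0.499 -0.167  0.224] flange [ 0.443 -0.221  0.232] [ 0.509 -0.156  0.238]
```

```bash
python3 - <<'E'
from plant import *
move_l([.472,-.1885,.264],feed=.02,rotation=[3.14159265,0,1.57079633]); hold(.8); s=observe(); print(s["eef_pos"],s["opening"],s["time_s"]); print(job_done())
E
```

```text
[ 0.47200997 -0.18849133  0.26400743] 0.010521006720094912 25.675
the job is handed in; nothing more can be done
None
```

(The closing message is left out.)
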